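# Put the washed pastry cutters back on their peg board in order of size

### The arm

A 6-joint arm with a two-finger parallel gripper is mounted at the origin on a cart in front of the work surface, level with it; the furniture and walls round the work are solid. World frame = base frame: x ahead of the robot, y to its left, z up, the work surface at z = 0. Lengths are in m, angles in degrees, forces in N, time in s.
With the tool pointing down it reaches from about 0.35 to 0.875 m from the base axis. Payload 4.2 kg.
Tool frame: the origin (TCP) lies midway between the tips of the shut fingers; the grasp point (between the pads) lies 19 mm behind it (r.pinch_z is the distance from the TCP to the grasp point, in m); z points along the fingers, y is the line along which they close (so a half turn about z gives the same grasp; the last joint's range is limited). The gripper opens to 87 mm and grips with 3 to 60 N. Pads are 19 mm wide; open, the fingers measure 117 mm over their backs; the gripper's body (75 mm by 190 mm) begins 51 mm behind the grasp point.
Start: joints at [90.161, 22.042, 0.453, 0, -68.411, -14.817], TCP at [0.158, 0.605, 0.223] pointing down, gripper open.
Joint ranges: [-179.83, 179.83], [-69.29, 118.12], [-61.27, 80.66], [-181.25, 117.63], [-171.15, -9.14], [-177.46, 177.46]. Speed limits (degrees/s): [159.86, 159.86, 180, 180, 180, 180].

### API

Orientations are given as a 3x3 rotation matrix whose columns are the frame's x, y, z axes.
In Python, from station import r, imaging, models gives the robot as it stands. The module is installed in compiled form; this text tells all that it offers.
- The arm moves only by the tool apply_moves, never from a script. Its argument "moves" is a list of rows, each a list of 2 entries, a list of its own where there are three numbers: the shift along the tool's x, y, z in m, then the turn about the tool's z in degrees. A call has 1 to 5 rows; each row shifts and turns the commanded pose from where the row before left it, along the tool's axes as they then stand; what a row does not reach is not made up. A row lasts 1/12 s, in which the tool goes at most 41.7 mm and 7.16 degrees, less where a joint would pass 70% of its speed; a pose out of reach is approached as far as the arm can. A call is refused whole if a number of a shift passes 0.0417 or a number of a turn 7.16, either way. A call with a gripper value outside its range is refused whole. "hand" is the finger opening in m, from 0 to 0.087, set as the call begins (left out, the last holds). The fingers move at their own pace and stop on an object; the grip force is fixed at half the most. Time passes only in rows, so rows that do not move let the fingers close. It gives the time, the measured TCP pose, the force, the opening and the grip force at its end, in the units of the state.
- r.sense(): the state, without advancing time (a new reading comes with each control period).
- imaging.capture(name): name is "side" or "top"; returns a dict with "frame" (384x512x3 uint8, blue, green, red), "intrinsics" (3x3 intrinsics, pixels), "dist" ([k1, k2, p1, p2, k3] as OpenCV has them; the pictures are not rectified), "eye" and "orientation" of the camera in the world. Camera axes: x right, y down, z forward; pixel columns grow to the right and rows downward; lengths in m; the calibration is good to about 2 mm. A picture is of the moment at which its call begins. There is no depth.
- r.finish_job(): hands the job in; it is judged then, once.
Trained networks look in a picture, given as the dict that the camera call returned (one of the last four; its "shot" number tells which), for a name from the list of things; names that differ only in an ending like _2 or _b are one class to them, and where a whole thing is asked for, a point or a joint stands for the part that bears it (a point fixed in the world has none). Each returns a list of dicts, best first, with "confidence" (0 to 1); they miss things now and then, are a little off and sometimes report something else, mostly with a low value. They report only what shows in the picture. A call takes as long as a camera call.
- models.cut_out(picture, target): "region" (384x512 bool, what is visible of it) and "extent" ([left, top, width, height] as shares, 0 to 1, of the picture: columns of its width, rows of its height, round what is visible of it).
- models.place_of(picture, target): "at" ([column, row] as shares, 0 to 1, of the picture: columns of its width, rows of its height: a listed point, or the origin of a listed thing).
The state is a dict: "time_s": time; "joints": joint angles; "joint_velocities": joint speeds; "effort": joint torques, N m; "tcp_pos": TCP position; "ee_rot": TCP orientation; "wrist_force": force on the tool from outside, world axes, zero at the start; "moment": the same for the moment, N m; "gripper_width": opening from 0.0 (shut) to 1.0 (fully open); "gripper_force": force on a finger pad.
Only numpy, scipy, OpenCV 4.12 (cv2) and the standard library are available. Lean on these libraries where they do the work, as an engineer would, in place of code of your own. Each camera call takes 0.05 s, during which the arm holds its last target. There are 200 camera calls.

### The job

The largest and the smallest pastry cutter are already back on the end pegs of the peg board; leave those two on their pegs. Put the four that have dried on the baking tray over the free pegs between them, rim up and flat on the board, so that the row runs in order of size from the largest to the smallest. Leave the coffee cup and the water glass where they stand.

Things in the scene. Friction and masses are not known exactly. Their poses are not given: they have to be found in the camera images.
- peg_board: fixed wooden board, 452 x 82 mm, its top 24 mm above the counter; origin at the centre of its underside, at counter height, y along its length, x along its width, z up. Six upright wooden pegs stand in a row on its middle line at y = -185, -111, -37, 37, 111 and 185 mm: each 13 mm thick, 32 mm high above the board's top, bevelled tip. (A stand hung with bread rings rises just behind the tray)
- cutter_68: largest of six open steel rings (pastry cutters): 68 mm outside, 61 mm inside, 42 mm high, about 91 g; origin on its axis at the lower edge, z up to the rolled rim. Already stands over one of the two end pegs, flat on the board; which end changes
- cutter_60: second largest of six open steel rings (pastry cutters): 60 mm outside, 53 mm inside, 42 mm high, about 84 g; origin on its axis at the lower edge, z up to the rolled rim. Starts on the 3 mm floor of a fixed baking tray (300 x 204 mm, rim 26 mm high, long side along the cutter's own y); the four in it stand about 140 mm apart along y and 72 mm along x, so finger room is along y
- cutter_52: third largest of six open steel rings (pastry cutters): 52 mm outside, 45 mm inside, 42 mm high, about 77 g; origin on its axis at the lower edge, z up to the rolled rim. Starts on the 3 mm floor of a fixed baking tray (300 x 204 mm, rim 26 mm high, long side along the cutter's own y); the four in it stand about 140 mm apart along y and 72 mm along x, so finger room is along y
- cutter_44: third smallest of six open steel rings (pastry cutters): 44 mm outside, 37 mm inside, 42 mm high, about 70 g; origin on its axis at the lower edge, z up to the rolled rim. Starts on the 3 mm floor of a fixed baking tray (300 x 204 mm, rim 26 mm high, long side along the cutter's own y); the four in it stand about 140 mm apart along y and 72 mm along x, so finger room is along y
- cutter_36: second smallest of six open steel rings (pastry cutters): 36 mm outside, 29 mm inside, 42 mm high, about 62 g; origin on its axis at the lower edge, z up to the rolled rim. Starts on the 3 mm floor of a fixed baking tray (300 x 204 mm, rim 26 mm high, long side along the cutter's own y); the four in it stand about 140 mm apart along y and 72 mm along x, so finger room is along y
- cutter_28: smallest of six open steel rings (pastry cutters): 28 mm outside, 21 mm inside, 42 mm high, about 55 g; origin on its axis at the lower edge, z up to the rolled rim. Already stands over one of the two end pegs, flat on the board; which end changes
- coffee_cup: white porcelain cup, 73 mm across, 61 mm high, loose, left of the tray; origin at the centre of its foot
- water_glass: thick glass tumbler of water, 75 mm across, 111 mm high, loose, left of the tray behind the cup; origin at the centre of its foot

How it is judged (in metres and radians):
At the end, for the whole second after the job is handed in: All six cutters stand in order of size, the largest and smallest on the end pegs where they started: each with its peg inside it (off centre by no more than their play plus 2 mm), lower edge within 4 mm of the board, upright within 0.08 rad, rim up, released and at rest ((((y of cutter_68 in the frame of peg_board between 0.159 and 0.211 m and x of cutter_68 in the frame of peg_board between -0.026 and 0.026 m) and (y of cutter_60 in the frame of peg_board between 0.089 and 0.133 m and x of cutter_60 in the frame of peg_board between -0.022 and 0.022 m) and (y of cutter_52 in the frame of peg_board between 0.019 and 0.055 m and x of cutter_52 in the frame of peg_board between -0.018 and 0.018 m) and (y of cutter_44 in the frame of peg_board between -0.051 and -0.023 m and x of cutter_44 in the frame of peg_board between -0.014 and 0.014 m) and (y of cutter_36 in the frame of peg_board between -0.121 and -0.101 m and x of cutter_36 in the frame of peg_board between -0.01 and 0.01 m) and (y of cutter_28 in the frame of peg_board between -0.191 and -0.179 m and x of cutter_28 in the frame of peg_board between -0.006 and 0.006 m)) or ((y of cutter_68 in the frame of peg_board between -0.211 and -0.159 m and x of cutter_68 in the frame of peg_board between -0.026 and 0.026 m) and (y of cutter_60 in the frame of peg_board between -0.133 and -0.089 m and x of cutter_60 in the frame of peg_board between -0.022 and 0.022 m) and (y of cutter_52 in the frame of peg_board between -0.055 and -0.019 m and x of cutter_52 in the frame of peg_board between -0.018 and 0.018 m) and (y of cutter_44 in the frame of peg_board between 0.023 and 0.051 m and x of cutter_44 in the frame of peg_board between -0.014 and 0.014 m) and (y of cutter_36 in the frame of peg_board between 0.101 and 0.121 m and x of cutter_36 in the frame of peg_board between -0.01 and 0.01 m) and (y of cutter_28 in the frame of peg_board between 0.179 and 0.191 m and x of cutter_28 in the frame of peg_board between -0.006 and 0.006 m))) and z of cutter_68 in the frame of peg_board between 0.02 and 0.028 m and angle between each of cutter_68, cutter_60, cutter_52, cutter_44, cutter_36, cutter_28's own z axis and vertical below 0.08 rad and linear speed of each of cutter_68, cutter_60, cutter_52, cutter_44, cutter_36, cutter_28 below 0.02 m/s and z of cutter_60 in the frame of peg_board between 0.02 and 0.028 m and z of cutter_52 in the frame of peg_board between 0.02 and 0.028 m and z of cutter_44 in the frame of peg_board between 0.02 and 0.028 m and z of cutter_36 in the frame of peg_board between 0.02 and 0.028 m and z of cutter_28 in the frame of peg_board between 0.02 and 0.028 m and distance of each of cutter_68, cutter_28 from where it was at the start of the episode below 0.06 m); the robot touches nothing.
It fails at once if the coffee cup is pushed more than 30 mm from its place or tipped by more than 0.35 rad (distance of coffee_cup from where it was at the start of the episode above 0.03 m or angle between coffee_cup's own z axis and vertical above 0.35 rad).
It fails at once if the water glass is pushed more than 30 mm from its place or tipped by more than 0.35 rad (distance of water_glass from where it was at the start of the episode above 0.03 m or angle between water_glass's own z axis and vertical above 0.35 rad).
It also fails if it takes over 106 s, if anything falls off the work surface, if the arm or the gripper's body presses on something with over 40 N, if the wrist force passes 120 N, or if a joint passes its speed limit or range.

## Working session

There is one attempt and no reset: what is moved stays moved. The work goes in short steps, Python scripts to look and compute and a tool call to move; the robot and the scene stay as the last step left them, time stands still between calls to the robot, and variables do not carry over. Pictures are saved under pics/ and viewed, at most 14 in all, crops included, and the job is handed in when it is done.

Besides the shell and the picture viewer there is one more tool, called after "Call:" by a JSON object that holds its "api" and its "payload". apply_moves: Moves the arm, as the interface text tells. Its arguments: {"type":"object","properties":{"moves":{"type":"array"},"hand":{"type":"number"}},"required":["moves"]}

```bash
mkdir -p pics
cat > h.py <<'E'
import numpy as np, cv2
from station import r, imaging, models
def ray(p,uv):
    q=cv2.undistortPoints(np.array([[uv]],float),np.array(p["intrinsics"]),np.array(p["dist"],float))[0,0]
    d=np.array(p["orientation"])@np.array([q[0],q[1],1.]); return np.array(p["eye"]),d
def atz(p,uv,z):
    e,d=ray(p,uv); return e+d*(z-e[2])/d[2]
def proj(p,X):
    R=np.array(p["orientation"]); t=-R.T@np.array(p["eye"])
    return cv2.projectPoints(np.array(X,float).reshape(-1,1,3),cv2.Rodrigues(R.T)[0],t,np.array(p["intrinsics"]),np.array(p["dist"],float))[0].reshape(-1,2)
E
python3 - <<'E'
from h import *
s=r.sense();print(s)
for c in("top","side"):
    p=imaging.capture(c);cv2.imwrite(f"pics/{c}0.png",p["frame"]);print(c,p["eye"],np.round(p["orientation"],3).tolist(),p["intrinsics"])
    for n in["peg_board","cutter_68","cutter_60","cutter_52","cutter_44","cutter_36","cutter_28","coffee_cup","water_glass"]:
        for m in models.place_of(p,n)[:3]:
            uv=np.array(m["at"])*[512,384];print(n,round(m["confidence"],2),uv.round(1),atz(p,uv,0.003 if n[-2:] in("60","52","44","36") else .024 if "cutter" in n else 0).round(4))
E
```

```text
{'time_s': 0.0, 'joints': array([ 9.01610422e+01,  2.20917503e+01,  3.79184193e-01, -3.01065191e-02,
       -6.84109471e+01, -1.48141518e+01]), 'joint_velocities': array([ 0.11445945, -0.00984783,  0.00180998,  0.04574407,  0.0246771 ,
       -0.01268022]), 'effort': array([ 3.14760082e-04, -3.90665352e+01,  1.87407929e+01,  4.21967581e+00,
        1.09537400e-02, -1.99088918e-04]), 'tcp_pos': array([0.15795296, 0.60408228, 0.22144222]), 'ee_rot': array([[ 9.67426062e-01, -2.53153278e-01, -4.82534429e-04],
       [-2.53153726e-01, -9.67423660e-01, -2.15702878e-03],
       [ 7.92436842e-05,  2.20892125e-03, -9.99997557e-01]]), 'wrist_force': array([-0.97826389, -1.06662454, -0.12859473]), 'moment': array([ 0.02447977, -0.02163109, -0.05648781]), 'gripper_force': 0.0, 'gripper_width': 1.0041346849412773}
top [0.3761555  0.09064866 1.24899698] [[0.024, -0.995, 0.095], [-1.0, -0.024, 0.005], [-0.003, -0.095, -0.996]] [[431.31405646   0.         257.92025181]
 [  0.         431.31405646 190.37568899]
 [  0.           0.           1.        ]]
peg_board 0.58 [255.1 224.2] [0.3964 0.1027 0.
[... 1729 characters left out ...]
3081 0.003 ]
cutter_52 0.84 [346.3 237.4] [ 0.6238 -0.0576  0.003 ]
cutter_52 0.83 [301.9 206.8] [0.588  0.0735 0.003 ]
cutter_44 0.97 [187.7 176.6] [0.3773 0.3081 0.003 ]
cutter_44 0.84 [346.3 237.4] [ 0.6238 -0.0576  0.003 ]
cutter_44 0.83 [301.9 206.8] [0.588  0.0735 0.003 ]
cutter_36 0.97 [187.7 176.6] [0.3773 0.3081 0.003 ]
cutter_36 0.84 [346.3 237.4] [ 0.6238 -0.0576  0.003 ]
cutter_36 0.83 [301.9 206.8] [0.588  0.0735 0.003 ]
cutter_28 0.97 [187.7 176.6] [0.371 0.278 0.024]
cutter_28 0.84 [346.3 237.4] [ 0.6087 -0.0746  0.024 ]
cutter_28 0.83 [301.9 206.8] [0.5742 0.0518 0.024 ]
coffee_cup 0.77 [241.9 171.9] [0.517  0.2721 0.    ]
water_glass 0.72 [252.  147.6] [0.5926 0.3768 0.    ]
```

View pics/top0.png

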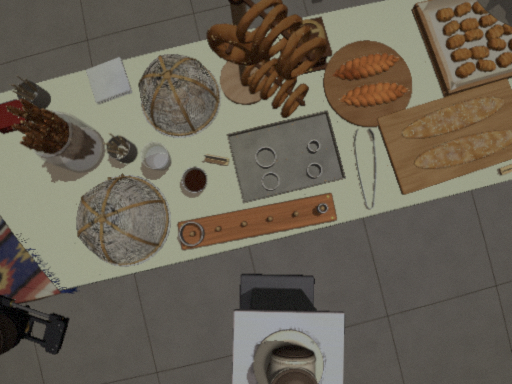

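View pics/side0.png

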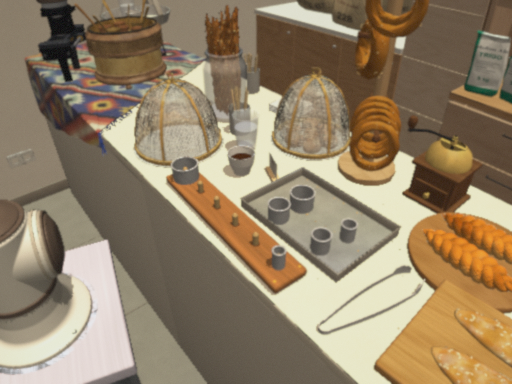

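The top view shows the 68 ring on the left peg at (191,233) and the 28 ring on the right peg at (322,209). On the tray the rings are at (265,156), (270,181), (314,170) and (313,146), with the bread stand behind it at (265,60). I'll fit them precisely next.

```bash
cat >> h.py <<'E'
from scipy.optimize import minimize
def sil(p,X):
    m=np.zeros((384*4,512*4),np.uint8); h=cv2.convexHull((proj(p,X)*4+2).astype(np.int32)); cv2.fillPoly(m,[h],1)
    return cv2.resize(m.astype(np.float32),(512,384),interpolation=cv2.INTER_AREA)
A=np.linspace(0,2*np.pi,40)
def ring(x,y,z0,d,h=.042):
    return np.vstack([np.c_[x+d/2*np.cos(A),y+d/2*np.sin(A),np.full(40,z)] for z in(z0,z0+h)])
def fit(obs,model,x0,st):
    def c(v): return sum(np.abs(sil(p,model(v))-m).sum() for p,m in obs)
    s=np.vstack([x0]+[np.array(x0)+np.eye(len(x0))[i]*st[i] for i in range(len(x0))])
    q=minimize(c,x0,method="Nelder-Mead",options=dict(initial_simplex=s,xatol=1e-5,fatol=.05,maxiter=300)); return q.x,q.fun
def filled(m):
    return cv2.drawContours(np.zeros((384,512),np.uint8),cv2.findContours(m.astype(np.uint8),0,2)[0],-1,1,-1).astype(np.float32)
E
cat > meas.py <<'E'
from h import *
P={c:imaging.capture(c) for c in("top","side")}
C={c:[filled(m["region"]) for m in models.cut_out(P[c],"cutter_60") if m["confidence"]>.3] for c in P}
B={c:filled(models.cut_out(P[c],"peg_board")[0]["region"]) for c in P}
def cen(m): return np.argwhere(m>0).mean(0)[::-1]
G={68:(.38,.29,.024),28:(.43,-.08,.024),60:(.586,.075,.003),52:(.515,.065,.003),44:(.55,-.06,.003),36:(.615,-.06,.003)}
for d,(x,y,z) in G.items():
    for cams in(("top",),("side",),("top","side")):
        obs=[]
        for c in cams:
            u=proj(P[c],[[x,y,z+.021]])[0]
            k=[m for m in C[c] if np.hypot(*(cen(m)-u))<12]
            if k: obs.append((P[c],min(k,key=lambda m:np.hypot(*(cen(m)-u)))))
        if len(obs)<len(cams): print(d,cams,"missing");continue
        v,f=fit(obs,lambda v:ring(v[0],v[1],z,v[2]),[x,y,d/1000],[.01,.01,.006])
        print(d,cams,v.round(4),round(f,1))
def board(v):
    R=np.array([[np.cos(v[2]),-np.sin(v[2])],[np.sin(v[2]),np.cos(v[2])]])
    q=np.array([[a,b] for a in(-.041,.041) for b in(-.226,.226)])@R.T+v[:2]
    return np.vstack([np.c_[q,np.full(4,z)] for z in(0,.024)])
for cams in(("top",),("side",),("top","side")):
    v,f=fit([(P[c],B[c]) for c in cams],board,[.405,.104,.15],[.01,.01,.05]);print("board",cams,v.round(4),f)
E
python3 meas.py
```

```text
68 ('top',) [3.521e-01 3.342e-01 3.000e-04] 216.8
68 ('side',) [0.3661 0.2793 0.0651] 25.1
68 ('top', 'side') [0.3657 0.2789 0.0654] 388.9
28 ('top',) missing
28 ('side',) [ 0.4457 -0.0829  0.0255] 24.2
28 ('top', 'side') missing
60 ('top',) [6.354e-01 9.460e-02 3.000e-04] 130.8
60 ('side',) [0.5887 0.0768 0.0565] 28.9
60 ('top', 'side') [0.5885 0.0775 0.0565] 280.7
52 ('top',) [5.698e-01 8.590e-02 1.000e-04] 49.6
52 ('side',) [0.5216 0.0639 0.0509] 27.8
52 ('top', 'side') [0.5214 0.0642 0.0493] 256.3
44 ('top',) missing
44 ('side',) [ 0.5538 -0.0609  0.0408] 22.1
44 ('top', 'side') missing
36 ('top',) [ 0.6239 -0.0581  0.0341] 10.8
36 ('side',) [ 0.6231 -0.0588  0.0345] 20.4
36 ('top', 'side') [ 0.6235 -0.0583  0.0346] 33.7
board ('top',) [0.4048 0.0966 0.2188] 361.6875
board ('side',) [0.4071 0.1033 0.213 ] 1148.3125
board ('top', 'side') [0.4045 0.1001 0.2155] 1607.75
```

```bash
cat > ov.py <<'E'
from h import *
import sys
T={60:(.5887,.077,.003),52:(.5215,.064,.003),44:(.5538,-.0609,.003),36:(.6235,-.0584,.003)}
bx,by,a=.4050,.0990,.2155
peg=lambda y:(bx-np.sin(a)*y,by+np.cos(a)*y)
I=[]
for c,(u0,u1,v0,v1) in(("top",(172,348,120,252)),("side",(160,400,150,290))):
    p=imaging.capture(c);f=p["frame"].copy()
    k=4 if c=="top" else 3
    g=cv2.resize(f[v0:v1,u0:u1],None,fx=k,fy=k,interpolation=cv2.INTER_CUBIC)
    def dr(X,col):
        q=((proj(p,X)-[u0,v0]+.5)*k).astype(int); cv2.polylines(g,[q.reshape(-1,1,2)],False,col,1)
    for d,(x,y,z) in T.items():
        R=ring(x,y,z,d/1000);dr(R[40:],(0,255,0));dr(R[:40],(255,255,0))
    for y in(-.185,-.111,-.037,.037,.111,.185):
        dr(ring(*peg(y),.024,.013,.032)[40:],(0,0,255));dr([(*peg(y),.024),(*peg(y),.056)],(0,0,255))
    cv2.imwrite(f"pics/ov_{c}.png",g)
for y in(.111,.037,-.037,-.111):print(np.round(peg(y),4))
E
python3 ov.py
```

```text
[0.3813 0.2074]
[0.3971 0.1351]
[0.4129 0.0629]
[ 0.4287 -0.0094]
```

View pics/ov_top.png

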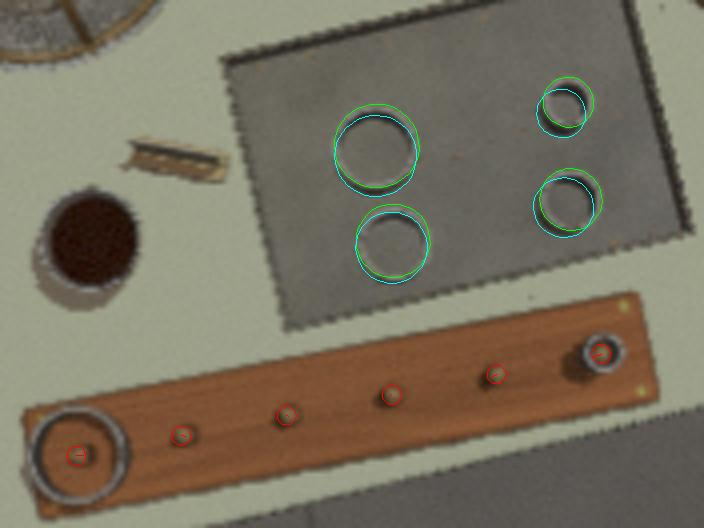

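View pics/ov_side.png

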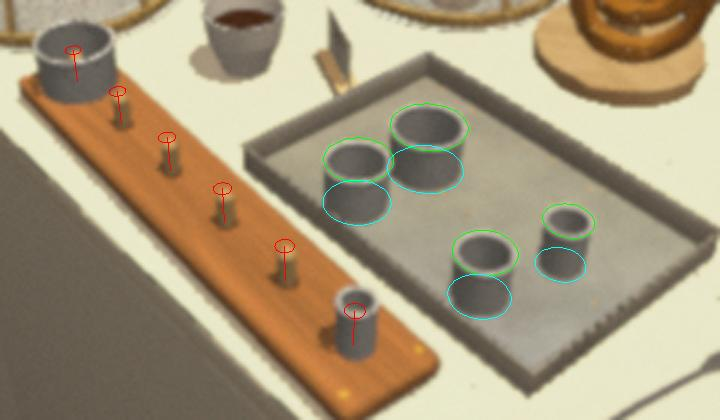

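The overlay matches in the top view. In the side view the pegs sit about 2 px down and right of my prediction, so I'll shift the board y by about -2 mm. I'm raising the arm and travelling over.

Call:
{"api": "apply_moves", "payload": {"moves": [[[0,0,-0.03],0],[[0,0,-0.035],0],[[0,0,-0.035],0]], "hand": 0.087}}

```text
time_s: 1.65
tcp_pos: [0.1582, 0.6041, 0.3231]
ee_rot: [[0.967, -0.253, 0.0], [-0.253, -0.967, -0.002], [0.001, 0.002, -1.0]]
wrist_force: [0.5, 1.4, 1.1]
gripper_width: 0.998
gripper_force: 0.0
```

Call:
{"api": "apply_moves", "payload": {"moves": [[[0.025,0.028,0],0],[[0.025,0.028,0],0],[[0.025,0.028,0],0],[[0.025,0.028,0],0],[[0.025,0.028,0],0]]}}

```text
time_s: 2.07
tcp_pos: [0.244, 0.4358, 0.3227]
ee_rot: [[0.968, -0.252, 0.0], [-0.252, -0.968, 0.0], [0.0, -0.0, -1.0]]
wrist_force: [0.7, -0.2, 0.3]
gripper_width: 0.999
gripper_force: 0.0
```

Call:
{"api": "apply_moves", "payload": {"moves": [[[0.025,0.028,0],0],[[0.025,0.028,0],0],[[0.025,0.028,0],0],[[0.025,0.028,0],0],[[0.025,0.028,0],0]]}}

```text
time_s: 2.48
tcp_pos: [0.3294, 0.2687, 0.3229]
ee_rot: [[0.968, -0.252, 0.001], [-0.252, -0.968, 0.001], [0.0, -0.001, -1.0]]
wrist_force: [0.3, 0.1, -0.5]
gripper_width: 0.998
gripper_force: 0.0
```

Call:
{"api": "apply_moves", "payload": {"moves": [[[0.025,0.028,0.02],0],[[0.025,0.028,0.02],0],[[0.025,0.028,0.02],0],[[0.025,0.028,0.02],0],[[0.025,0.028,0.02],0]]}}

```text
time_s: 2.9
tcp_pos: [0.4133, 0.1051, 0.2243]
ee_rot: [[0.968, -0.253, 0.002], [-0.253, -0.968, 0.001], [0.001, -0.001, -1.0]]
wrist_force: [0.9, 1.0, 0.7]
gripper_width: 1.003
gripper_force: 0.0
```

Call:
{"api": "apply_moves", "payload": {"moves": [[[0,0,0.01],-6.8],[[0,0,0.01],-6.8],[[0,0,0.01],-6.8],[[0,0,0.01],-6.6],[[0,0,0],0]]}}

```text
time_s: 3.32
tcp_pos: [0.4117, 0.106, 0.1829]
ee_rot: [[0.977, 0.215, -0.003], [0.215, -0.977, -0.002], [-0.004, 0.001, -1.0]]
wrist_force: [-0.4, -0.3, -0.3]
gripper_width: 1.002
gripper_force: 0.0
```

```bash
cat > go.py <<'E'
import sys
from h import *
s=r.sense();R=np.array(s["ee_rot"]);p=np.array(s["tcp_pos"])
x,y,z,yaw=map(float,sys.argv[1:5])
dw=np.array([x,y,z])-p
cy=np.degrees(np.arctan2(R[1,0],R[0,0]))
print("now",p.round(4),"yaw",cy.round(2),"tool shift",(R.T@dw).round(4),"turn",round(-(yaw-cy),2),"joints",s["joints"].round(0),"F",s["wrist_force"].round(1),"t",s["time_s"])
E
python3 go.py .5887 .077 .12 12.35
```

```text
now [0.4117 0.106  0.1829] yaw 12.4 tool shift [0.1668 0.0662 0.0624] turn 0.05 joints [ 36.   5. -29.  -0. -56.  66.] F [-0.4 -0.3 -0.3] t 3.3167
```

Call:
{"api": "apply_moves", "payload": {"moves": [[[0.0333,0.0132,0.0125],0],[[0.0333,0.0132,0.0125],0],[[0.0333,0.0132,0.0125],0],[[0.0333,0.0132,0.0125],0],[[0.0333,0.0132,0.0125],0]]}}

```text
time_s: 3.73
tcp_pos: [0.5917, 0.0778, 0.1222]
ee_rot: [[0.977, 0.211, 0.001], [0.211, -0.977, 0.0], [0.001, 0.0, -1.0]]
wrist_force: [0.3, 0.8, -0.4]
gripper_width: 1.001
gripper_force: 0.0
```

Call:
{"api": "apply_moves", "payload": {"moves": [[[0,0,0],0],[[0,0,0.02],0],[[0,0,0.02],0],[[0,0,0.01],0],[[0,0,0],0]]}}

```text
time_s: 4.15
tcp_pos: [0.5879, 0.0776, 0.0701]
ee_rot: [[0.977, 0.212, -0.005], [0.212, -0.977, -0.002], [-0.005, 0.001, -1.0]]
wrist_force: [0.3, -0.3, 0.2]
gripper_width: 1.009
gripper_force: 0.0
```

```bash
python3 go.py .5887 .077 .015 12.35
python3 - <<'E'
from h import *
g=[]
for c,(u0,u1,v0,v1) in(("top",(212,348,100,202)),("side",(230,400,130,270))):
    f=imaging.capture(c)["frame"][v0:v1,u0:u1];g.append(cv2.resize(f,(390,int(390*f.shape[0]/f.shape[1]))))
h=min(a.shape[0] for a in g);cv2.imwrite("pics/a1.png",np.hstack([a[:h] for a in g]))
E
```

```text
now [0.5879 0.0776 0.0701] yaw 12.24 tool shift [0.0009 0.0007 0.0551] turn -0.11 joints [ 23.  28. -15.  -0. -48.  79.] F [ 0.3 -0.3  0.2] t 4.15
```

View pics/a1.png

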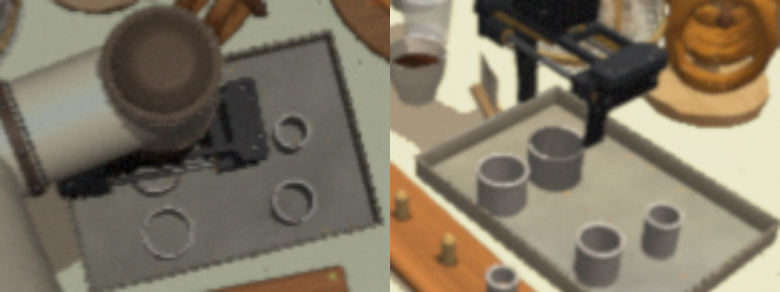

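The fingers straddle the 60 ring (right finger at (595,120) in the side half). I'll descend, grip and lift.

Call:
{"api": "apply_moves", "payload": {"moves": [[[0,0,0.02],0],[[0,0,0.02],0],[[0,0,0.015],0],[[0,0,0],0],[[0,0,0],0]]}}

```text
time_s: 4.67
tcp_pos: [0.5903, 0.0782, 0.0182]
ee_rot: [[0.977, 0.214, 0.001], [0.214, -0.977, 0.0], [0.001, 0.0, -1.0]]
wrist_force: [0.6, 0.4, 0.3]
gripper_width: 1.001
gripper_force: 0.0
```

Call:
{"api": "apply_moves", "payload": {"moves": [[[0,0,0],0],[[0,0,0],0],[[0,0,0],0],[[0,0,0],0],[[0,0,0],0]], "hand": 0.04}}

```text
time_s: 5.08
tcp_pos: [0.5899, 0.0781, 0.0177]
ee_rot: [[0.977, 0.214, 0.001], [0.214, -0.977, 0.0], [0.001, -0.0, -1.0]]
wrist_force: [-0.7, 0.3, 1.1]
gripper_width: 0.706
gripper_force: 0.0
```

Call:
{"api": "apply_moves", "payload": {"moves": [[[0,0,0],0],[[0,0,0],0],[[0,0,-0.02],0],[[0,0,-0.03],0],[[0,0,-0.03],0]]}}

```text
time_s: 5.5
tcp_pos: [0.5886, 0.0775, 0.0967]
ee_rot: [[0.977, 0.214, -0.003], [0.214, -0.977, -0.001], [-0.004, 0.001, -1.0]]
wrist_force: [1.1, 0.6, -0.1]
gripper_width: 0.675
gripper_force: 30.0
```

Call:
{"api": "apply_moves", "payload": {"moves": [[[0,0,-0.03],0],[[0,0,0],0]]}}

```text
time_s: 5.67
tcp_pos: [0.5936, 0.0789, 0.1338]
ee_rot: [[0.976, 0.215, 0.012], [0.215, -0.977, 0.003], [0.013, -0.0, -1.0]]
wrist_force: [0.2, 0.8, 0.3]
gripper_width: 0.674
gripper_force: 30.0
```

```bash
python3 go.py .3813 .2054 .125 -77.65
```

```text
now [0.5936 0.0789 0.1338] yaw 12.43 tool shift [-0.1802 -0.1692  0.0065] turn 90.08 joints [ 23.  23. -11.   0. -55.  79.] F [0.2 0.8 0.3] t 5.6667
```

Call:
{"api": "apply_moves", "payload": {"moves": [[[-0.03,-0.028,0],0],[[-0.03,-0.028,0],0],[[-0.03,-0.028,0],0],[[0,0,0],7],[[0,0,0],7]]}}

```text
time_s: 6.08
tcp_pos: [0.4817, 0.1416, 0.1271]
ee_rot: [[1.0, -0.031, -0.001], [-0.031, -1.0, -0.0], [-0.001, 0.0, -1.0]]
wrist_force: [0.6, 0.6, -0.9]
gripper_width: 0.672
gripper_force: 30.0
```

Call:
{"api": "apply_moves", "payload": {"moves": [[[0,0,0],7],[[0,0,0],7],[[0,0,0],7],[[0,0,0],7],[[0,0,0],7]]}}

```text
time_s: 6.5
tcp_pos: [0.4835, 0.1407, 0.1267]
ee_rot: [[0.799, -0.602, -0.001], [-0.602, -0.799, -0.0], [-0.0, 0.001, -1.0]]
wrist_force: [-0.7, 0.2, 0.2]
gripper_width: 0.676
gripper_force: 30.0
```

Call:
{"api": "apply_moves", "payload": {"moves": [[[0,0,0],7],[[0,0,0],7],[[0,0,0],7],[[0,0,0],7],[[0,0,0],7]]}}

```text
time_s: 6.92
tcp_pos: [0.4835, 0.1407, 0.1266]
ee_rot: [[0.309, -0.951, -0.001], [-0.951, -0.309, -0.0], [-0.0, 0.001, -1.0]]
wrist_force: [-0.0, -0.8, -0.8]
gripper_width: 0.677
gripper_force: 30.0
```

Call:
{"api": "apply_moves", "payload": {"moves": [[[0,0,0],6],[[0,0,0],0],[[0,0,0],0]]}}

```text
time_s: 7.17
tcp_pos: [0.4836, 0.1407, 0.1268]
ee_rot: [[0.216, -0.976, -0.0], [-0.976, -0.216, -0.0], [0.0, 0.001, -1.0]]
wrist_force: [-0.1, 0.0, -1.4]
gripper_width: 0.67
gripper_force: 30.0
```

```bash
python3 go.py .3813 .2054 .125 -77.65
```

```text
now [0.4836 0.1407 0.1268] yaw -77.5 tool shift [-0.0853  0.0858  0.0018] turn 0.15 joints [ 35.  16. -24.  -0. -50. -22.] F [-0.1  0.  -1.4] t 7.1667
```

Call:
{"api": "apply_moves", "payload": {"moves": [[[-0.0213,0.0215,0],0],[[-0.0213,0.0215,0],0],[[-0.0213,0.0215,0],0],[[-0.0213,0.0215,0],0],[[0,0,0],0]]}}

```text
time_s: 7.58
tcp_pos: [0.3783, 0.2066, 0.127]
ee_rot: [[0.22, -0.975, -0.001], [-0.975, -0.22, 0.0], [-0.0, 0.001, -1.0]]
wrist_force: [0.2, -0.5, -0.4]
gripper_width: 0.673
gripper_force: 30.0
```

Call:
{"api": "apply_moves", "payload": {"moves": [[[0,0,0.02],0],[[0,0,0.02],0],[[0,0,0],0],[[0,0,0],0]]}}

```text
time_s: 7.92
tcp_pos: [0.3814, 0.2051, 0.0866]
ee_rot: [[0.215, -0.977, -0.001], [-0.977, -0.215, -0.002], [0.002, 0.002, -1.0]]
wrist_force: [-0.3, 0.1, -1.2]
gripper_width: 0.672
gripper_force: 30.0
```

```bash
python3 go.py .3813 .2054 .040 -77.65
python3 - <<'E'
from h import *
f=imaging.capture("side")["frame"][140:260,150:310];cv2.imwrite("pics/a2.png",cv2.resize(f,None,fx=4,fy=4,interpolation=cv2.INTER_CUBIC))
E
```

```text
now [0.3814 0.2051 0.0866] yaw -77.57 tool shift [-0.0004 -0.0001  0.0466] turn 0.08 joints [ 50.  13. -36.   0. -41. -38.] F [-0.3  0.1 -1.2] t 7.9167
```

View pics/a2.png

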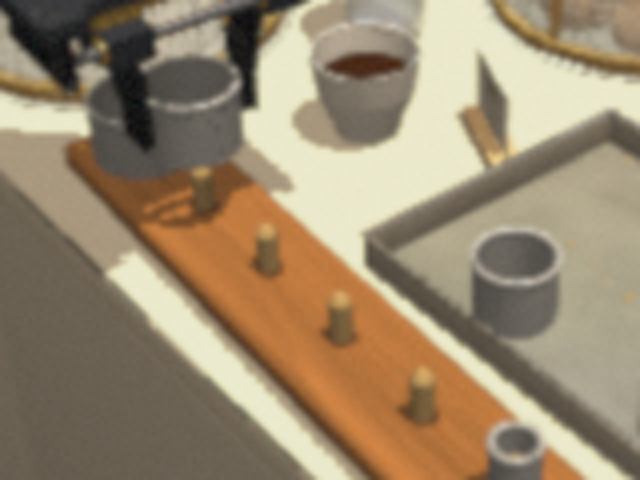

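The held ring at about (195,100) overlaps the 68 ring behind it, with the peg at (203,190) below. That fits the ring's height, so I'll lower it and check the force.

Call:
{"api": "apply_moves", "payload": {"moves": [[[0,0,0.012],0],[[0,0,0.012],0],[[0,0,0.012],0],[[0,0,0],0]]}}

```text
time_s: 8.3
tcp_pos: [0.3814, 0.2051, 0.0505]
ee_rot: [[0.214, -0.977, -0.001], [-0.977, -0.214, -0.001], [0.001, 0.002, -1.0]]
wrist_force: [0.7, 0.6, -0.4]
gripper_width: 0.67
gripper_force: 30.0
```

Call:
{"api": "apply_moves", "payload": {"moves": [[[0,0,0.005],0],[[0,0,0.005],0],[[0,0,0],0],[[0,0,0],0]]}}

```text
time_s: 8.63
tcp_pos: [0.3818, 0.2058, 0.0414]
ee_rot: [[0.214, -0.977, 0.0], [-0.977, -0.214, 0.0], [-0.0, -0.0, -1.0]]
wrist_force: [0.2, 0.5, -0.8]
gripper_width: 0.674
gripper_force: 30.0
```

```bash
python3 go.py .3813 .2054 .040 -77.65
python3 - <<'E'
from h import *
f=imaging.capture("side")["frame"][140:260,150:310];cv2.imwrite("pics/a3.png",cv2.resize(f,None,fx=4,fy=4,interpolation=cv2.INTER_CUBIC))
E
```

```text
now [0.3818 0.2058 0.0414] yaw -77.65 tool shift [0.0002 0.0005 0.0014] turn 0.0 joints [ 50.  18. -39.   0. -34. -38.] F [ 0.2  0.5 -0.8] t 8.6333
```

View pics/a3.png

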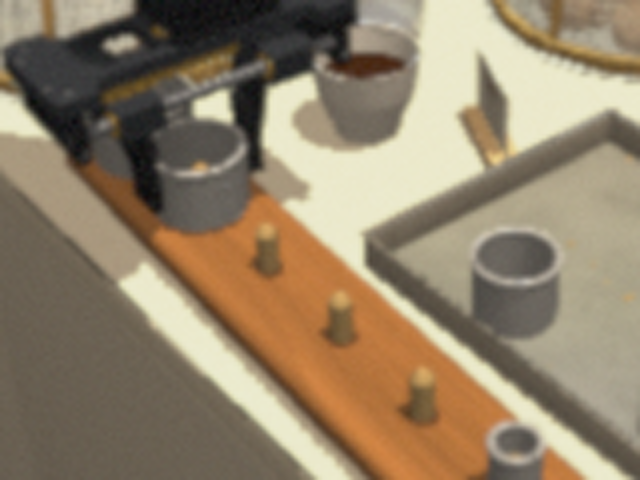

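The peg tip shows inside the ring at (202,165). I'll seat it, release and go up, turning back.

Call:
{"api": "apply_moves", "payload": {"moves": [[[0,0,0.0025],0],[[0,0,0],0],[[0,0,0],0]]}}

```text
time_s: 8.93
tcp_pos: [0.3816, 0.2056, 0.0386]
ee_rot: [[0.214, -0.977, 0.0], [-0.977, -0.214, -0.0], [0.0, -0.0, -1.0]]
wrist_force: [-0.9, 0.3, -0.4]
gripper_width: 0.676
gripper_force: 30.0
```

Call:
{"api": "apply_moves", "payload": {"moves": [[[0,0,0],0],[[0,0,0],0],[[0,0,0],0],[[0,0,0],0],[[0,0,0],0]], "hand": 0.085}}

```text
time_s: 9.35
tcp_pos: [0.3816, 0.2057, 0.0387]
ee_rot: [[0.214, -0.977, 0.0], [-0.977, -0.214, 0.0], [-0.0, -0.0, -1.0]]
wrist_force: [-0.1, -0.3, -0.5]
gripper_width: 0.937
gripper_force: 0.0
```

Call:
{"api": "apply_moves", "payload": {"moves": [[[0,0,0],0],[[0,0,-0.02],0],[[0,0,-0.03],0],[[0,0,-0.03],0],[[0,0,0],0]]}}

```text
time_s: 9.77
tcp_pos: [0.3845, 0.2083, 0.1237]
ee_rot: [[0.215, -0.976, 0.009], [-0.976, -0.215, 0.008], [-0.006, -0.01, -1.0]]
wrist_force: [0.4, 0.9, -0.4]
gripper_width: 0.977
gripper_force: 0.0
```

```bash
python3 go.py .5215 .064 .12 12.35
```

```text
now [0.3845 0.2083 0.1237] yaw -77.56 tool shift [ 0.1705 -0.1027  0.0038] turn -89.91 joints [ 50.  10. -33.   0. -46. -38.] F [ 0.4  0.9 -0.4] t 9.7667
```

Call:
{"api": "apply_moves", "payload": {"moves": [[[0.0336,-0.0213,0],0],[[0.0336,-0.0213,0],0],[[0.0336,-0.0213,0],0],[[0.0336,-0.0213,0],0],[[0.0336,-0.0213,0],0]]}}

```text
time_s: 10.18
tcp_pos: [0.5225, 0.0628, 0.1183]
ee_rot: [[0.214, -0.977, -0.0], [-0.977, -0.214, 0.0], [-0.0, 0.0, -1.0]]
wrist_force: [0.4, 1.0, -0.2]
gripper_width: 0.977
gripper_force: 0.0
```

Call:
{"api": "apply_moves", "payload": {"moves": [[[0,0,0],-7],[[0,0,0],-7],[[0,0,0],-7],[[0,0,0],-7],[[0,0,0],-7]]}}

```text
time_s: 10.6
tcp_pos: [0.5213, 0.064, 0.118]
ee_rot: [[0.739, -0.674, -0.001], [-0.674, -0.739, -0.0], [-0.0, 0.001, -1.0]]
wrist_force: [-1.7, -0.3, -0.7]
gripper_width: 0.979
gripper_force: 0.0
```

Call:
{"api": "apply_moves", "payload": {"moves": [[[0,0,0],-7],[[0,0,0],-7],[[0,0,0],-7],[[0,0,0],-7],[[0,0,0],-7]]}}

```text
time_s: 11.02
tcp_pos: [0.5213, 0.0642, 0.1181]
ee_rot: [[0.992, -0.127, -0.001], [-0.127, -0.992, -0.0], [-0.001, 0.0, -1.0]]
wrist_force: [-1.3, -0.4, 0.3]
gripper_width: 0.978
gripper_force: 0.0
```

Call:
{"api": "apply_moves", "payload": {"moves": [[[0,0,0],-7],[[0,0,0],-7],[[0,0,0],-6],[[0,0,0],0],[[0,0,0],0]]}}

```text
time_s: 11.43
tcp_pos: [0.5213, 0.0642, 0.1183]
ee_rot: [[0.977, 0.211, -0.0], [0.211, -0.977, -0.0], [-0.0, 0.0, -1.0]]
wrist_force: [-1.2, 0.8, -0.1]
gripper_width: 0.976
gripper_force: 0.0
```

```bash
python3 go.py .5215 .064 .017 12.35
```

```text
now [0.5213 0.0642 0.1183] yaw 12.18 tool shift [0.0002 0.0003 0.1013] turn -0.17 joints [ 25.  18. -22.  -0. -50.  77.] F [-1.2  0.8 -0.1] t 11.4333
```

Call:
{"api": "apply_moves", "payload": {"moves": [[[0,0,0.03],0],[[0,0,0.03],0],[[0,0,0.025],0],[[0,0,0.016],0],[[0,0,0],0]]}}

```text
time_s: 11.85
tcp_pos: [0.5188, 0.0632, 0.014]
ee_rot: [[0.978, 0.211, -0.008], [0.211, -0.978, -0.003], [-0.008, 0.001, -1.0]]
wrist_force: [0.3, 0.1, 0.5]
gripper_width: 0.974
gripper_force: 0.0
```

Call:
{"api": "apply_moves", "payload": {"moves": [[[0,0,0],0],[[0,0,0],0],[[0,0,0],0],[[0,0,0],0],[[0,0,0],0]], "hand": 0.03}}

```text
time_s: 12.27
tcp_pos: [0.5221, 0.0645, 0.0187]
ee_rot: [[0.977, 0.214, 0.002], [0.214, -0.977, 0.001], [0.002, -0.0, -1.0]]
wrist_force: [0.3, -0.8, 0.4]
gripper_width: 0.683
gripper_force: 0.0
```

Call:
{"api": "apply_moves", "payload": {"moves": [[[0,0,0],0],[[0,0,0],0],[[0,0,0],0],[[0,0,0],0]]}}

```text
time_s: 12.6
tcp_pos: [0.5219, 0.0644, 0.0183]
ee_rot: [[0.977, 0.214, 0.001], [0.214, -0.977, 0.0], [0.001, 0.0, -1.0]]
wrist_force: [-1.0, -0.5, 5.4]
gripper_width: 0.578
gripper_force: 30.0
```

Call:
{"api": "apply_moves", "payload": {"moves": [[[0,0,-0.02],0],[[0,0,-0.03],0],[[0,0,-0.03],0],[[0,0,-0.03],0],[[0,0,0],0]]}}

```text
time_s: 13.02
tcp_pos: [0.5252, 0.0654, 0.1334]
ee_rot: [[0.977, 0.215, 0.012], [0.215, -0.977, 0.004], [0.012, -0.001, -1.0]]
wrist_force: [0.9, -0.1, 0.6]
gripper_width: 0.579
gripper_force: 30.0
```

Call:
{"api": "apply_moves", "payload": {"moves": [[[0,0,0],7],[[0,0,0],7],[[0,0,0],7],[[0,0,0],7],[[0,0,0],7]]}}

```text
time_s: 13.43
tcp_pos: [0.5209, 0.0642, 0.1266]
ee_rot: [[0.92, -0.391, -0.002], [-0.391, -0.92, -0.0], [-0.001, 0.001, -1.0]]
wrist_force: [-0.5, 0.8, -1.8]
gripper_width: 0.578
gripper_force: 30.0
```

Call:
{"api": "apply_moves", "payload": {"moves": [[[0,0,0],7],[[0,0,0],7],[[0,0,0],7],[[0,0,0],7],[[0,0,0],7]]}}

```text
time_s: 13.85
tcp_pos: [0.5209, 0.0642, 0.1265]
ee_rot: [[0.53, -0.848, -0.002], [-0.848, -0.53, -0.0], [-0.001, 0.002, -1.0]]
wrist_force: [-0.8, 0.1, -1.3]
gripper_width: 0.579
gripper_force: 30.0
```

Call:
{"api": "apply_moves", "payload": {"moves": [[[0,0,0],7],[[0,0,0],7],[[0,0,0],6],[[0,0,0],0],[[0,0,0],0]]}}

```text
time_s: 14.27
tcp_pos: [0.521, 0.0642, 0.1269]
ee_rot: [[0.216, -0.976, -0.001], [-0.976, -0.216, -0.0], [-0.0, 0.001, -1.0]]
wrist_force: [-0.5, -0.5, -1.3]
gripper_width: 0.582
gripper_force: 30.0
```

```bash
python3 go.py .3971 .1331 .125 -77.65
```

```text
now [0.521  0.0642 0.1269] yaw -77.51 tool shift [-0.0941  0.1061  0.002 ] turn 0.14 joints [ 25.  18. -21.  -0. -51. -12.] F [-0.5 -0.5 -1.3] t 14.2667
```

Call:
{"api": "apply_moves", "payload": {"moves": [[[-0.0235,0.0265,0],0],[[-0.0235,0.0265,0],0],[[-0.0235,0.0265,0],0],[[-0.0235,0.0265,0],0],[[0,0,0],0]]}}

```text
time_s: 14.68
tcp_pos: [0.3931, 0.134, 0.1271]
ee_rot: [[0.22, -0.975, -0.003], [-0.975, -0.22, -0.0], [-0.0, 0.003, -1.0]]
wrist_force: [0.1, 0.0, -1.4]
gripper_width: 0.578
gripper_force: 30.0
```

Call:
{"api": "apply_moves", "payload": {"moves": [[[0,0,0],0],[[0,0,0.02],0],[[0,0,0.02],0],[[0,0,0.02],0],[[0,0,0],0]]}}

```text
time_s: 15.1
tcp_pos: [0.3965, 0.1316, 0.0646]
ee_rot: [[0.213, -0.977, -0.006], [-0.977, -0.213, -0.004], [0.003, 0.007, -1.0]]
wrist_force: [-1.1, -0.0, -0.7]
gripper_width: 0.578
gripper_force: 30.0
```

```bash
python3 go.py .3971 .1331 .0395 -77.65
python3 - <<'E'
from h import *
f=imaging.capture("side")["frame"][140:260,150:310];cv2.imwrite("pics/a4.png",cv2.resize(f,None,fx=4,fy=4,interpolation=cv2.INTER_CUBIC))
E
```

```text
now [0.3965 0.1316 0.0646] yaw -77.7 tool shift [-0.0014 -0.0011  0.0251] turn -0.05 joints [ 41.  14. -39.  -0. -37. -28.] F [-1.1 -0.  -0.7] t 15.1
```

View pics/a4.png

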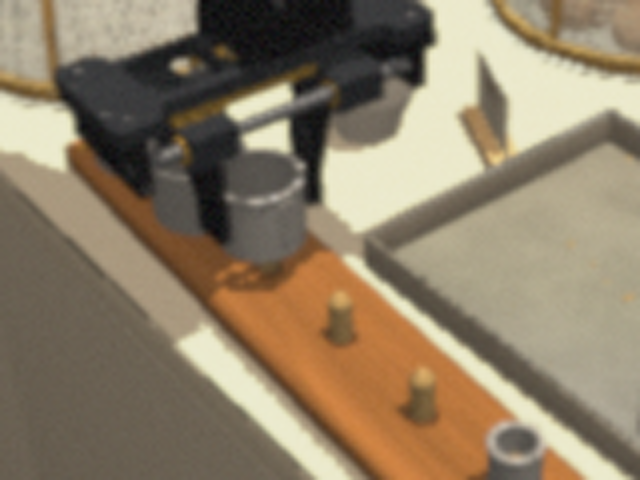

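The ring is over its peg (base at (268,270)). I'll lower, release, rise and turn back.

Call:
{"api": "apply_moves", "payload": {"moves": [[[0,0,0.01],0],[[0,0,0.01],0],[[0,0,0.006],0],[[0,0,0],0],[[0,0,0],0]]}}

```text
time_s: 15.57
tcp_pos: [0.3985, 0.1336, 0.0421]
ee_rot: [[0.214, -0.977, 0.001], [-0.977, -0.214, 0.0], [-0.0, -0.001, -1.0]]
wrist_force: [0.5, -0.4, -1.7]
gripper_width: 0.58
gripper_force: 30.0
```

Call:
{"api": "apply_moves", "payload": {"moves": [[[0,0,0],0],[[0,0,0],0],[[0,0,0],0],[[0,0,0],0],[[0,0,0],0]], "hand": 0.075}}

```text
time_s: 15.98
tcp_pos: [0.3981, 0.1336, 0.0419]
ee_rot: [[0.214, -0.977, 0.001], [-0.977, -0.214, 0.0], [-0.0, -0.001, -1.0]]
wrist_force: [0.6, -0.4, 0.0]
gripper_width: 0.831
gripper_force: 0.0
```

Call:
{"api": "apply_moves", "payload": {"moves": [[[0,0,0],0],[[0,0,-0.02],0],[[0,0,-0.03],0],[[0,0,-0.03],0],[[0,0,0],0]]}}

```text
time_s: 16.4
tcp_pos: [0.4012, 0.1356, 0.1267]
ee_rot: [[0.216, -0.976, 0.01], [-0.976, -0.215, 0.006], [-0.004, -0.011, -1.0]]
wrist_force: [0.4, 0.2, 0.1]
gripper_width: 0.86
gripper_force: 0.0
```

Call:
{"api": "apply_moves", "payload": {"moves": [[[0,0,0],0]]}}

```text
time_s: 16.48
tcp_pos: [0.3987, 0.1342, 0.1231]
ee_rot: [[0.214, -0.977, 0.004], [-0.977, -0.214, 0.003], [-0.002, -0.004, -1.0]]
wrist_force: [-0.5, 0.4, -0.1]
gripper_width: 0.856
gripper_force: 0.0
```

```bash
python3 go.py .5538 -.0609 .12 12.35
```

```text
now [0.3987 0.1342 0.1231] yaw -77.65 tool shift [ 0.2238 -0.1098  0.0031] turn -90.0 joints [ 41.   8. -35.  -0. -46. -29.] F [-0.5  0.4 -0.1] t 16.4833
```

Call:
{"api": "apply_moves", "payload": {"moves": [[[0.032,-0.0158,0],0],[[0.032,-0.0158,0],0],[[0.032,-0.0158,0],0],[[0.032,-0.0158,0],0],[[0.032,-0.0158,0],0]]}}

```text
time_s: 16.9
tcp_pos: [0.5091, -0.0076, 0.12]
ee_rot: [[0.214, -0.977, -0.003], [-0.977, -0.214, -0.001], [-0.0, 0.003, -1.0]]
wrist_force: [2.0, 1.3, 0.2]
gripper_width: 0.862
gripper_force: 0.0
```

Call:
{"api": "apply_moves", "payload": {"moves": [[[0.032,-0.0158,0],0],[[0.0315,-0.0158,0],0],[[0,0,0],-7],[[0,0,0],-7],[[0,0,0],-7]]}}

```text
time_s: 17.32
tcp_pos: [0.5527, -0.0622, 0.1192]
ee_rot: [[0.553, -0.833, -0.004], [-0.833, -0.553, -0.0], [-0.002, 0.004, -1.0]]
wrist_force: [0.1, -0.0, 0.5]
gripper_width: 0.86
gripper_force: 0.0
```

Call:
{"api": "apply_moves", "payload": {"moves": [[[0,0,0],-7],[[0,0,0],-7],[[0,0,0],-7],[[0,0,0],-7],[[0,0,0],-7]]}}

```text
time_s: 17.73
tcp_pos: [0.5525, -0.0614, 0.1196]
ee_rot: [[0.931, -0.364, -0.004], [-0.364, -0.932, -0.0], [-0.003, 0.002, -1.0]]
wrist_force: [-0.6, 0.2, 0.7]
gripper_width: 0.86
gripper_force: 0.0
```

Call:
{"api": "apply_moves", "payload": {"moves": [[[0,0,0],-7],[[0,0,0],-7],[[0,0,0],-7],[[0,0,0],-7],[[0,0,0],-6]]}}

```text
time_s: 18.15
tcp_pos: [0.5525, -0.0613, 0.1196]
ee_rot: [[0.976, 0.219, -0.004], [0.219, -0.976, -0.0], [-0.004, -0.001, -1.0]]
wrist_force: [-0.4, 0.5, -0.7]
gripper_width: 0.864
gripper_force: 0.0
```

Call:
{"api": "apply_moves", "payload": {"moves": [[[0,0,0],0],[[0,0,0],0]]}}

```text
time_s: 18.32
tcp_pos: [0.5529, -0.0613, 0.1202]
ee_rot: [[0.977, 0.211, -0.003], [0.211, -0.978, -0.0], [-0.003, -0.0, -1.0]]
wrist_force: [0.0, -0.9, 0.3]
gripper_width: 0.861
gripper_force: 0.0
```

```bash
python3 go.py .5538 -.0609 .017 12.35
```

```text
now [ 0.5529 -0.0613  0.1202] yaw 12.18 tool shift [ 0.0013 -0.0002  0.1032] turn -0.17 joints [ 10.  21. -17.  -0. -52.  92.] F [ 0.  -0.9  0.3] t 18.3167
```

Call:
{"api": "apply_moves", "payload": {"moves": [[[0.001,0,0.03],0],[[0,0,0.03],0],[[0,0,0.025],0],[[0,0,0.017],0],[[0,0,0],0]]}}

```text
time_s: 18.73
tcp_pos: [0.5511, -0.0615, 0.0152]
ee_rot: [[0.978, 0.211, -0.01], [0.211, -0.978, -0.001], [-0.01, -0.001, -1.0]]
wrist_force: [-0.4, -0.7, 0.1]
gripper_width: 0.858
gripper_force: 0.0
```

Call:
{"api": "apply_moves", "payload": {"moves": [[[0,0,0],0],[[0,0,0],0],[[0,0,0],0],[[0,0,0],0],[[0,0,0],0]], "hand": 0.02}}

```text
time_s: 19.15
tcp_pos: [0.5553, -0.0609, 0.0207]
ee_rot: [[0.977, 0.214, 0.002], [0.214, -0.977, 0.0], [0.002, 0.0, -1.0]]
wrist_force: [1.1, 0.2, 0.8]
gripper_width: 0.575
gripper_force: 0.0
```

Call:
{"api": "apply_moves", "payload": {"moves": [[[0,0,0],0],[[0,0,0],0],[[0,0,0],0],[[0,0,0],0],[[0,0,0],0]]}}

```text
time_s: 19.57
tcp_pos: [0.5551, -0.061, 0.0204]
ee_rot: [[0.977, 0.214, 0.001], [0.214, -0.977, -0.0], [0.001, 0.0, -1.0]]
wrist_force: [-1.7, 0.4, 5.8]
gripper_width: 0.481
gripper_force: 30.0
```

Call:
{"api": "apply_moves", "payload": {"moves": [[[0,0,-0.02],0],[[0,0,-0.03],0],[[0,0,-0.03],0],[[0,0,-0.03],0],[[0,0,0],0]]}}

```text
time_s: 19.98
tcp_pos: [0.5586, -0.0609, 0.1357]
ee_rot: [[0.977, 0.215, 0.012], [0.215, -0.977, 0.0], [0.012, 0.002, -1.0]]
wrist_force: [0.9, 0.4, 0.0]
gripper_width: 0.486
gripper_force: 30.0
```

Call:
{"api": "apply_moves", "payload": {"moves": [[[0,0,0],7],[[0,0,0],7],[[0,0,0],7],[[0,0,0],7],[[0,0,0],7]]}}

```text
time_s: 20.4
tcp_pos: [0.554, -0.0611, 0.1286]
ee_rot: [[0.92, -0.391, -0.001], [-0.391, -0.92, 0.0], [-0.001, 0.0, -1.0]]
wrist_force: [0.2, -0.0, -0.4]
gripper_width: 0.48
gripper_force: 30.0
```

Call:
{"api": "apply_moves", "payload": {"moves": [[[0,0,0],7],[[0,0,0],7],[[0,0,0],7],[[0,0,0],7],[[0,0,0],7]]}}

```text
time_s: 20.82
tcp_pos: [0.5541, -0.0611, 0.1286]
ee_rot: [[0.53, -0.848, -0.002], [-0.848, -0.53, 0.0], [-0.001, 0.001, -1.0]]
wrist_force: [0.0, -0.6, -0.7]
gripper_width: 0.485
gripper_force: 30.0
```

Call:
{"api": "apply_moves", "payload": {"moves": [[[0,0,0],7],[[0,0,0],7],[[0,0,0],6],[[0,0,0],0],[[0,0,0],0]]}}

```text
time_s: 21.23
tcp_pos: [0.5542, -0.061, 0.1289]
ee_rot: [[0.216, -0.976, -0.001], [-0.976, -0.216, -0.0], [-0.0, 0.001, -1.0]]
wrist_force: [0.4, 0.3, -0.2]
gripper_width: 0.481
gripper_force: 30.0
```

```bash
python3 go.py .4132 .0609 .125 -77.65
```

```text
now [ 0.5542 -0.061   0.1289] yaw -77.51 tool shift [-0.1496  0.1113  0.004 ] turn 0.14 joints [ 10.  21. -17.  -0. -53.   2.] F [ 0.4  0.3 -0.2] t 21.2333
```

Call:
{"api": "apply_moves", "payload": {"moves": [[[-0.03,0.0222,0],0],[[-0.03,0.0222,0],0],[[-0.03,0.0222,0],0],[[-0.03,0.0222,0],0],[[-0.03,0.0222,0],0]]}}

```text
time_s: 21.65
tcp_pos: [0.4127, 0.0623, 0.1293]
ee_rot: [[0.216, -0.976, -0.0], [-0.976, -0.216, -0.0], [-0.0, 0.0, -1.0]]
wrist_force: [-0.1, 0.8, -0.4]
gripper_width: 0.484
gripper_force: 30.0
```

Call:
{"api": "apply_moves", "payload": {"moves": [[[0,0,0],0],[[0,0,0.02],0],[[0,0,0.02],0],[[0,0,0.02],0],[[0,0,0],0]]}}

```text
time_s: 22.07
tcp_pos: [0.4117, 0.0606, 0.0667]
ee_rot: [[0.215, -0.977, -0.007], [-0.977, -0.215, -0.003], [0.002, 0.007, -1.0]]
wrist_force: [-0.7, -0.6, -0.7]
gripper_width: 0.489
gripper_force: 30.0
```

Call:
{"api": "apply_moves", "payload": {"moves": [[[0,0,0],0],[[0,0,0],0]]}}

```text
time_s: 22.23
tcp_pos: [0.415, 0.062, 0.0703]
ee_rot: [[0.215, -0.977, 0.001], [-0.977, -0.215, 0.0], [-0.0, -0.001, -1.0]]
wrist_force: [1.2, -0.3, -0.2]
gripper_width: 0.481
gripper_force: 30.0
```

```bash
python3 go.py .4132 .0609 .0414 -77.65
python3 - <<'E'
from h import *
f=imaging.capture("side")["frame"][140:260,150:310];cv2.imwrite("pics/a5.png",cv2.resize(f,None,fx=4,fy=4,interpolation=cv2.INTER_CUBIC))
E
```

```text
now [0.415  0.062  0.0703] yaw -77.59 tool shift [0.0007 0.002  0.0289] turn 0.06 joints [ 31.  13. -39.   0. -38. -19.] F [ 1.2 -0.3 -0.2] t 22.2333
```

View pics/a5.png

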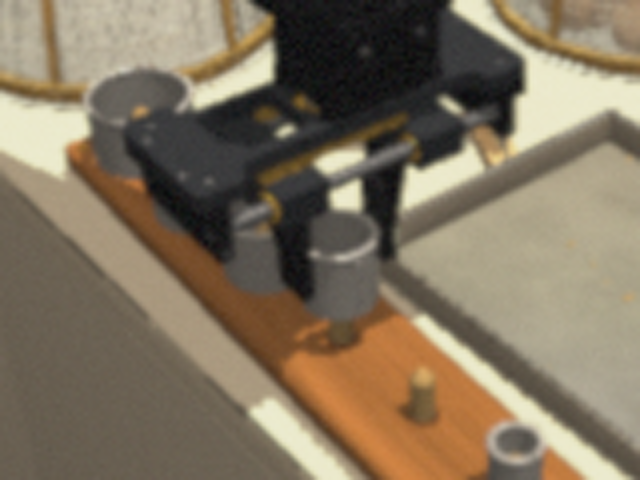

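The ring is centred above its peg (base at (342,335)). I'll lower and release.

Call:
{"api": "apply_moves", "payload": {"moves": [[[0.0005,0.0015,0.01],0],[[0,0,0.01],0],[[0,0,0.008],0],[[0,0,0],0],[[0,0,0],0]]}}

```text
time_s: 22.7
tcp_pos: [0.4132, 0.0611, 0.042]
ee_rot: [[0.214, -0.977, 0.0], [-0.977, -0.214, 0.0], [-0.0, -0.0, -1.0]]
wrist_force: [-0.3, 0.6, -1.1]
gripper_width: 0.485
gripper_force: 30.0
```

Call:
{"api": "apply_moves", "payload": {"moves": [[[0,0,0],0],[[0,0,0],0],[[0,0,0],0],[[0,0,0],0],[[0,0,0],0]], "hand": 0.068}}

```text
time_s: 23.12
tcp_pos: [0.4129, 0.061, 0.0418]
ee_rot: [[0.214, -0.977, 0.0], [-0.977, -0.214, 0.0], [-0.0, -0.001, -1.0]]
wrist_force: [0.5, -0.2, -0.1]
gripper_width: 0.746
gripper_force: 0.0
```

Call:
{"api": "apply_moves", "payload": {"moves": [[[0,0,0],0],[[0,0,-0.02],0],[[0,0,-0.03],0],[[0,0,-0.03],0],[[0,0,0],0]]}}

```text
time_s: 23.53
tcp_pos: [0.4164, 0.0625, 0.1267]
ee_rot: [[0.215, -0.976, 0.011], [-0.977, -0.215, 0.004], [-0.002, -0.011, -1.0]]
wrist_force: [0.1, 0.7, -0.7]
gripper_width: 0.782
gripper_force: 0.0
```

Call:
{"api": "apply_moves", "payload": {"moves": [[[0,0,0],0],[[0,0,0],0]]}}

```text
time_s: 23.7
tcp_pos: [0.4122, 0.0607, 0.1212]
ee_rot: [[0.213, -0.977, -0.001], [-0.977, -0.213, 0.0], [-0.0, 0.001, -1.0]]
wrist_force: [-0.9, -0.2, -0.6]
gripper_width: 0.786
gripper_force: 0.0
```

```bash
python3 go.py .6235 -.0584 .12 12.35
```

```text
now [0.4122 0.0607 0.1212] yaw -77.68 tool shift [ 0.1615 -0.181   0.001 ] turn -90.03 joints [ 31.   8. -36.  -0. -46. -19.] F [-0.9 -0.2 -0.6] t 23.7
```

Call:
{"api": "apply_moves", "payload": {"moves": [[[0,0,0],-7],[[0,0,0],-7],[[0,0,0],-7],[[0,0,0],-7],[[0,0,0],-7]]}}

```text
time_s: 24.12
tcp_pos: [0.4117, 0.0604, 0.12]
ee_rot: [[0.739, -0.673, -0.003], [-0.673, -0.739, -0.002], [-0.001, 0.004, -1.0]]
wrist_force: [-0.6, -0.2, -0.1]
gripper_width: 0.782
gripper_force: 0.0
```

Call:
{"api": "apply_moves", "payload": {"moves": [[[0,0,0],-7],[[0,0,0],-7],[[0,0,0],-7],[[0,0,0],-7],[[0,0,0],-7]]}}

```text
time_s: 24.53
tcp_pos: [0.4117, 0.0604, 0.12]
ee_rot: [[0.992, -0.128, -0.004], [-0.128, -0.992, -0.002], [-0.003, 0.002, -1.0]]
wrist_force: [-0.2, 0.3, -0.1]
gripper_width: 0.783
gripper_force: 0.0
```

Call:
{"api": "apply_moves", "payload": {"moves": [[[0,0,0],-7],[[0,0,0],-7],[[0,0,0],-6],[[0,0,0],0],[[0,0,0],0]]}}

```text
time_s: 24.95
tcp_pos: [0.412, 0.0605, 0.1204]
ee_rot: [[0.978, 0.211, -0.003], [0.211, -0.978, -0.001], [-0.003, 0.001, -1.0]]
wrist_force: [0.1, -0.3, -0.6]
gripper_width: 0.784
gripper_force: 0.0
```

```bash
python3 go.py .6235 -.0584 .12 12.35
python3 - <<'E'
from h import *
t=imaging.capture("top");s=imaging.capture("side")
for uv in((290,112),(308,98),(325,45)):
  for z in(0,.1,.2,.3,.4,.5):
    X=atz(t,uv,z);print(uv,z,X[:2].round(3),proj(s,[X])[0].round())
E
```

```text
now [0.412  0.0605 0.1204] yaw 12.17 tool shift [0.1817 0.1609 0.    ] turn -0.18 joints [ 31.   8. -36.  -0. -46.  71.] F [ 0.1 -0.3 -0.6] t 24.95
(290, 112) 0 [0.731 0.007] [368. 208.]
(290, 112) 0.1 [0.703 0.014] [363. 175.]
(290, 112) 0.2 [0.674 0.021] [357. 136.]
(290, 112) 0.3 [0.646 0.027] [350.  91.]
(290, 112) 0.4 [0.617 0.034] [342.  38.]
(290, 112) 0.5 [0.589 0.041] [331. -24.]
(308, 98) 0 [ 0.775 -0.046] [397. 216.]
(308, 98) 0.1 [ 0.744 -0.035] [392. 182.]
(308, 98) 0.2 [ 0.712 -0.024] [386. 142.]
(308, 98) 0.3 [ 0.68  -0.013] [378.  96.]
(308, 98) 0.4 [ 0.648 -0.002] [369.  42.]
(308, 98) 0.5 [0.616 0.009] [357. -22.]
(325, 45) 0 [ 0.945 -0.097] [465. 209.]
(325, 45) 0.1 [ 0.9   -0.082] [460. 176.]
(325, 45) 0.2 [ 0.854 -0.067] [453. 138.]
(325, 45) 0.3 [ 0.808 -0.052] [444.  93.]
(325, 45) 0.4 [ 0.763 -0.037] [433.  41.]
(325, 45) 0.5 [ 0.717 -0.022] [420. -21.]
```

Call:
{"api": "apply_moves", "payload": {"moves": [[[0.026,0.027,0],0],[[0.026,0.027,0],0],[[0.026,0.027,0],0],[[0.026,0.027,0],0],[[0.026,0.027,0],0]]}}

```text
time_s: 25.47
tcp_pos: [0.5698, -0.0444, 0.1211]
ee_rot: [[0.977, 0.212, -0.001], [0.212, -0.977, -0.0], [-0.001, -0.0, -1.0]]
wrist_force: [0.5, 1.3, 0.2]
gripper_width: 0.783
gripper_force: 0.0
```

Call:
{"api": "apply_moves", "payload": {"moves": [[[0,0.025,0.02],0],[[0,0,0.02],0],[[0,0,0],0]]}}

```text
time_s: 25.72
tcp_pos: [0.571, -0.0691, 0.0768]
ee_rot: [[0.978, 0.209, -0.01], [0.209, -0.978, -0.0], [-0.009, -0.002, -1.0]]
wrist_force: [-0.4, 0.8, -1.3]
gripper_width: 0.784
gripper_force: 0.0
```

```bash
python3 go.py .6235 -.0584 .02 12.35
python3 - <<'E'
from h import *
g=[]
for c,(u0,u1,v0,v1) in(("top",(180,380,20,210)),("side",(230,430,0,270))):
    f=imaging.capture(c)["frame"][v0:v1,u0:u1];g.append(cv2.resize(f,(390,int(390*f.shape[0]/f.shape[1]))))
h=max(a.shape[0] for a in g);cv2.imwrite("pics/a6.png",np.hstack([cv2.copyMakeBorder(a,0,h-a.shape[0],0,0,0) for a in g]))
E
```

```text
now [ 0.571  -0.0691  0.0768] yaw 12.04 tool shift [0.0541 0.0006 0.0563] turn -0.31 joints [  9.  26. -17.  -0. -48.  93.] F [-0.4  0.8 -1.3] t 25.7167
```

View pics/a6.png

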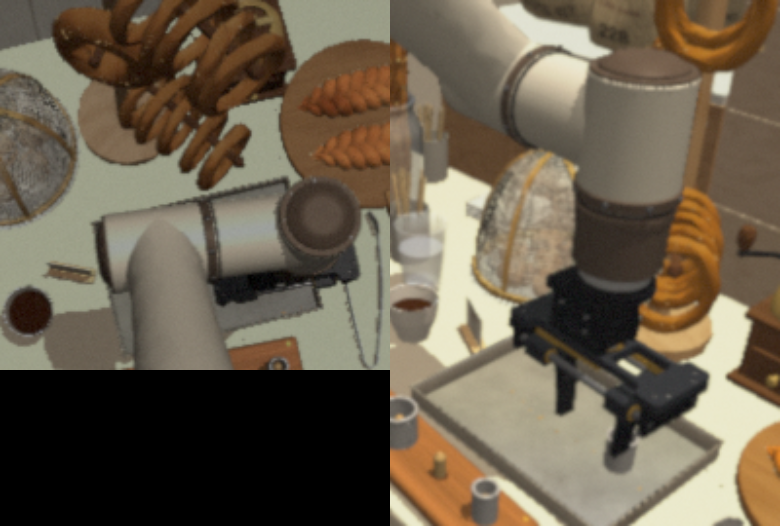

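Run:
```python
from h import *
s=imaging.capture("side");t=imaging.capture("top")
for z in(.2,.25,.3,.35,.4,.45,.5):
    print(z,proj(s,[[.571,-.069,z]])[0].round(),proj(t,[[.571,-.069,z]])[0].round(), "forearm cand side",proj(s,[[.55,.02,z]])[0].round())
```

```text
0.2 [340. 170.] [326. 154.] forearm cand side [305. 149.]
0.25 [343. 146.] [329. 150.] forearm cand side [307. 126.]
0.3 [347. 119.] [332. 146.] forearm cand side [308. 101.]
0.35 [351.  91.] [336. 141.] forearm cand side [310.  74.]
0.4 [355.  59.] [341. 136.] forearm cand side [312.  45.]
0.45 [360.  25.] [346. 130.] forearm cand side [315.  13.]
0.5 [365. -12.] [351. 123.] forearm cand side [317. -21.]
```

The wrist cap is at about z = 0.43 and the forearm's underside at about 0.35. The bread stack's near ring tops out at about z = 0.22 and x > 0.67. That is clear, so I'm proceeding gently.

Call:
{"api": "apply_moves", "payload": {"moves": [[[0.014,0,0],0],[[0.014,0,0],0],[[0.014,0,0],0],[[0.01,0,0],0],[[0,0,0],0]]}}

```text
time_s: 26.33
tcp_pos: [0.6273, -0.055, 0.0835]
ee_rot: [[0.976, 0.216, 0.005], [0.216, -0.976, 0.0], [0.005, 0.001, -1.0]]
wrist_force: [0.9, 0.6, 1.0]
gripper_width: 0.782
gripper_force: 0.0
```

Call:
{"api": "apply_moves", "payload": {"moves": [[[0,0,0],0],[[0,0,0],0]]}}

```text
time_s: 26.5
tcp_pos: [0.6243, -0.056, 0.0824]
ee_rot: [[0.977, 0.214, 0.001], [0.214, -0.977, 0.0], [0.001, -0.0, -1.0]]
wrist_force: [-0.3, -0.2, 0.2]
gripper_width: 0.783
gripper_force: 0.0
```

```bash
python3 go.py .6235 -.0584 .018 12.35
```

```text
now [ 0.6243 -0.056   0.0824] yaw 12.38 tool shift [-0.0013  0.0022  0.0644] turn 0.03 joints [ 10.  29.  -9.  -0. -51.  93.] F [-0.3 -0.2  0.2] t 26.5
```

Call:
{"api": "apply_moves", "payload": {"moves": [[[-0.001,0.002,0.015],0],[[0,0,0.018],0],[[0,0,0.018],0],[[0,0,0.011],0],[[0,0,0],0]]}}

```text
time_s: 26.92
tcp_pos: [0.6218, -0.0588, 0.0173]
ee_rot: [[0.977, 0.213, -0.005], [0.213, -0.977, -0.0], [-0.005, -0.001, -1.0]]
wrist_force: [-1.1, -0.1, -0.5]
gripper_width: 0.783
gripper_force: 0.0
```

Call:
{"api": "apply_moves", "payload": {"moves": [[[0,0,0],0],[[0,0,0],0],[[0,0,0],0],[[0,0,0],0],[[0,0,0],0]], "hand": 0.015}}

```text
time_s: 27.33
tcp_pos: [0.6247, -0.0585, 0.0205]
ee_rot: [[0.977, 0.214, 0.002], [0.214, -0.977, 0.0], [0.002, 0.0, -1.0]]
wrist_force: [0.4, 0.8, 0.2]
gripper_width: 0.487
gripper_force: 0.0
```

Call:
{"api": "apply_moves", "payload": {"moves": [[[0,0,0],0],[[0,0,0],0],[[0,0,0],0],[[0,0,0],0]]}}

```text
time_s: 27.67
tcp_pos: [0.6245, -0.0586, 0.02]
ee_rot: [[0.977, 0.214, 0.001], [0.214, -0.977, -0.0], [0.001, 0.0, -1.0]]
wrist_force: [-0.8, 0.8, 3.0]
gripper_width: 0.376
gripper_force: 30.0
```

Call:
{"api": "apply_moves", "payload": {"moves": [[[0,0,-0.02],0],[[0,0,-0.025],0],[[0,0,-0.015],0],[[-0.03,0,-0.01],0],[[-0.035,0,-0.01],0]]}}

```text
time_s: 28.08
tcp_pos: [0.5618, -0.0722, 0.0998]
ee_rot: [[0.977, 0.214, 0.002], [0.214, -0.977, 0.0], [0.002, 0.0, -1.0]]
wrist_force: [-1.0, -0.1, -0.6]
gripper_width: 0.378
gripper_force: 30.0
```

Call:
{"api": "apply_moves", "payload": {"moves": [[[-0.035,0,-0.01],0],[[-0.02,0,-0.01],0],[[0,0,-0.005],0],[[0,0,-0.005],0],[[0,0,0],0]]}}

```text
time_s: 28.5
tcp_pos: [0.5085, -0.0842, 0.1308]
ee_rot: [[0.977, 0.214, 0.003], [0.214, -0.977, 0.0], [0.003, 0.001, -1.0]]
wrist_force: [0.0, 0.7, -0.3]
gripper_width: 0.379
gripper_force: 30.0
```

```bash
python3 go.py .429 -.0114 .125 -77.65
```

```text
now [ 0.5085 -0.0842  0.1308] yaw 12.36 tool shift [-0.0621 -0.0881  0.0056] turn 90.01 joints [  9.  17. -22.   0. -51.  94.] F [ 0.   0.7 -0.3] t 28.5
```

Call:
{"api": "apply_moves", "payload": {"moves": [[[0,0,0],7],[[0,0,0],7],[[0,0,0],7],[[0,0,0],7],[[0,0,0],7]]}}

```text
time_s: 28.92
tcp_pos: [0.508, -0.0839, 0.1287]
ee_rot: [[0.921, -0.391, -0.001], [-0.391, -0.921, -0.0], [-0.001, 0.0, -1.0]]
wrist_force: [-0.5, -0.4, 0.3]
gripper_width: 0.379
gripper_force: 30.0
```

Call:
{"api": "apply_moves", "payload": {"moves": [[[0,0,0],7],[[0,0,0],7],[[0,0,0],7],[[0,0,0],7],[[0,0,0],7]]}}

```text
time_s: 29.33
tcp_pos: [0.508, -0.0839, 0.1287]
ee_rot: [[0.53, -0.848, -0.001], [-0.848, -0.53, -0.0], [-0.0, 0.001, -1.0]]
wrist_force: [0.2, -0.7, -1.5]
gripper_width: 0.379
gripper_force: 30.0
```

Call:
{"api": "apply_moves", "payload": {"moves": [[[0,0,0],7],[[0,0,0],7],[[0,0,0],6],[[0,0,0],0],[[0,0,0],0]]}}

```text
time_s: 29.75
tcp_pos: [0.5077, -0.0841, 0.1289]
ee_rot: [[0.217, -0.976, -0.001], [-0.976, -0.217, -0.0], [-0.0, 0.001, -1.0]]
wrist_force: [0.5, 0.2, -1.1]
gripper_width: 0.378
gripper_force: 30.0
```

```bash
python3 go.py .429 -.0114 .125 -77.65
```

```text
now [ 0.5077 -0.0841  0.1289] yaw -77.49 tool shift [-0.088   0.0611  0.0039] turn 0.16 joints [  9.  17. -22.  -0. -51.   4.] F [ 0.5  0.2 -1.1] t 29.75
```

Call:
{"api": "apply_moves", "payload": {"moves": [[[-0.022,0.0153,0],0],[[-0.022,0.0153,0],0],[[-0.022,0.0153,0],0],[[-0.022,0.0153,0],0],[[0,0,0],0]]}}

```text
time_s: 30.17
tcp_pos: [0.4253, -0.01, 0.1292]
ee_rot: [[0.218, -0.976, -0.002], [-0.976, -0.218, 0.0], [-0.001, 0.002, -1.0]]
wrist_force: [0.2, -0.6, -0.6]
gripper_width: 0.375
gripper_force: 30.0
```

Call:
{"api": "apply_moves", "payload": {"moves": [[[0,0,0.018],0],[[0,0,0.018],0],[[0,0,0.016],0],[[0,0,0],0],[[0,0,0],0]]}}

```text
time_s: 30.58
tcp_pos: [0.4286, -0.0115, 0.0772]
ee_rot: [[0.215, -0.977, -0.002], [-0.977, -0.215, -0.001], [0.001, 0.002, -1.0]]
wrist_force: [1.4, -0.1, -0.1]
gripper_width: 0.381
gripper_force: 30.0
```

```bash
python3 go.py .429 -.0114 .0414 -77.65
python3 - <<'E'
from h import *
f=imaging.capture("side")["frame"][150:270,180:340];cv2.imwrite("pics/a7.png",cv2.resize(f,None,fx=4,fy=4,interpolation=cv2.INTER_CUBIC))
E
```

```text
now [ 0.4286 -0.0115  0.0772] yaw -77.56 tool shift [-0.     -0.0005  0.0358] turn 0.09 joints [ 20.  13. -37.   0. -39.  -8.] F [ 1.4 -0.1 -0.1] t 30.5833
```

View pics/a7.png

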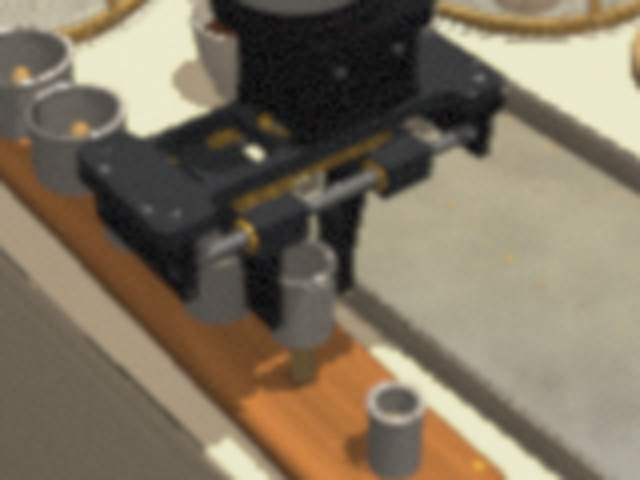

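The ring (bottom at (306,335)) is centred over its peg (303,370). I'll lower and release.

Call:
{"api": "apply_moves", "payload": {"moves": [[[0,0,0.01],0],[[0,0,0.01],0],[[0,0,0.01],0],[[0,0,0.0055],0],[[0,0,0],0]]}}

```text
time_s: 31.05
tcp_pos: [0.4286, -0.0114, 0.042]
ee_rot: [[0.214, -0.977, -0.0], [-0.977, -0.214, -0.0], [0.0, 0.0, -1.0]]
wrist_force: [-1.2, -0.6, -1.0]
gripper_width: 0.379
gripper_force: 30.0
```

Call:
{"api": "apply_moves", "payload": {"moves": [[[0,0,0],0],[[0,0,0],0]]}}

```text
time_s: 31.22
tcp_pos: [0.4292, -0.0112, 0.0429]
ee_rot: [[0.214, -0.977, 0.002], [-0.977, -0.214, 0.0], [-0.0, -0.002, -1.0]]
wrist_force: [-0.2, 0.1, -0.1]
gripper_width: 0.378
gripper_force: 30.0
```

Call:
{"api": "apply_moves", "payload": {"moves": [[[0,0,0],0],[[0,0,0],0],[[0,0,0],0],[[0,0,0],0],[[0,0,0],0]], "hand": 0.06}}

```text
time_s: 31.63
tcp_pos: [0.4285, -0.0113, 0.0422]
ee_rot: [[0.214, -0.977, 0.0], [-0.977, -0.214, 0.0], [-0.0, -0.0, -1.0]]
wrist_force: [-0.4, 0.5, 0.0]
gripper_width: 0.649
gripper_force: 0.0
```

Call:
{"api": "apply_moves", "payload": {"moves": [[[0,0,0],0],[[0,0,-0.02],0],[[0,0,-0.03],0],[[0,0,-0.04],0],[[0,0,-0.04],0]]}}

```text
time_s: 32.05
tcp_pos: [0.4275, -0.0117, 0.1731]
ee_rot: [[0.214, -0.977, -0.002], [-0.977, -0.214, -0.001], [0.0, 0.002, -1.0]]
wrist_force: [0.7, 0.4, -0.9]
gripper_width: 0.689
gripper_force: 0.0
```

Call:
{"api": "apply_moves", "payload": {"moves": [[[0.035,0,-0.02],0],[[0.035,0,-0.02],0],[[0.035,0,0],0],[[0.035,0,0],0],[[0.035,0,0],0]]}}

```text
time_s: 32.47
tcp_pos: [0.466, -0.1839, 0.2127]
ee_rot: [[0.214, -0.977, 0.001], [-0.977, -0.214, 0.0], [0.0, -0.001, -1.0]]
wrist_force: [0.5, 0.3, 0.5]
gripper_width: 0.691
gripper_force: 0.0
```

Call:
{"api": "apply_moves", "payload": {"moves": [[[0.03,0,0],0],[[0,0,0],0],[[0,0,0],0]]}}

```text
time_s: 32.72
tcp_pos: [0.4719, -0.2129, 0.2113]
ee_rot: [[0.211, -0.978, -0.001], [-0.978, -0.211, 0.0], [-0.001, 0.001, -1.0]]
wrist_force: [-0.5, 0.3, 0.1]
gripper_width: 0.693
gripper_force: 0.0
```

```bash
sed -i 's/^T=.*/T={}/; s/^bx,by,a=.*/bx,by,a=.4050,.0970,.2155/' ov.py; python3 ov.py; sed -i 's/^G=.*/G={68:(.366,.279,.024),60:(.3813,.2054,.024),52:(.397,.133,.024),44:(.413,.061,.024),36:(.429,-.0114,.024),28:(.4457,-.083,.024)}/; s/^    for cams in.*/    for cams in(("side",),):/' meas.py; python3 meas.py|grep -v board
```

```text
[0.3813 0.2054]
[0.3971 0.1331]
[0.4129 0.0609]
[ 0.4287 -0.0114]
68 ('side',) [0.3644 0.2834 0.0588] 139.9
60 ('side',) [0.3804 0.2078 0.0565] 84.7
52 ('side',) [0.3979 0.1357 0.0506] 34.6
44 ('side',) [0.4126 0.0601 0.0407] 24.4
36 ('side',) [ 0.4293 -0.0112  0.0335] 14.9
28 ('side',) [ 0.4457 -0.0838  0.0281] 24.5
```

View pics/ov_side.png

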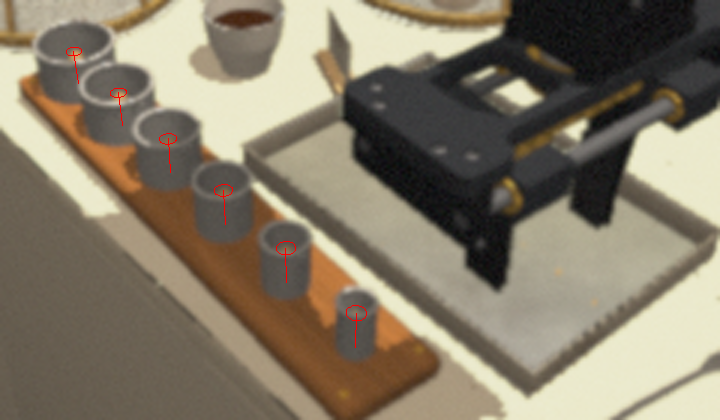

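View pics/ov_top.png

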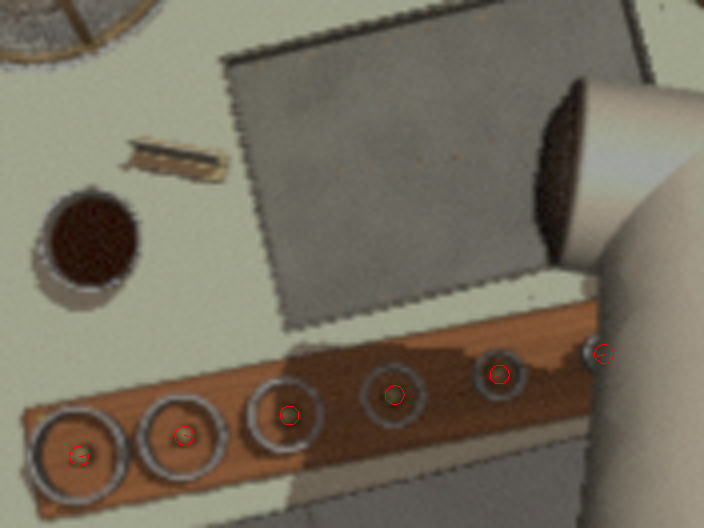

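All six rings stand upright over their pegs in size order: side view from (75,60) down to (356,325), top view from (80,455) to (602,353). The cup is unmoved and the arm is clear. I'm handing in.

```bash
python3 -c "
from station import r
print(r.finish_job())"
```

```text
the job is handed in; nothing more can be done
None
```

The four cutters from the tray are on the free pegs, so all six stand in size order from 68 to 28. The coffee cup and water glass were not touched, and I handed the job in at about 33 s of the 106 s allowed; no verdict was returned.

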